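# Tune the coil slug of the yellow HF-start unit

### The arm

A 6-joint arm with a two-finger parallel gripper is mounted at the origin on a cart in front of the work surface, level with it; the furniture and walls round the work are solid. World frame = base frame: x ahead of the robot, y to its left, z up, the work surface at z = 0. Lengths are in m, angles in degrees, forces in N, time in s.
With the tool pointing down it reaches from about 0.4 to 0.825 m from the base axis. Payload 7 kg.
Tool frame: the origin (TCP) lies between the finger pads; the fingertips stand 25 mm ahead of it and the grasp point (between the pads) lies 6 mm ahead of it; z points along the fingers, y is the line along which they close (so a half turn about z gives the same grasp; the last joint's range is limited). The gripper opens to 88 mm and grips with 3 to 60 N. Pads are 19 mm wide; open, the fingers measure 130 mm over their backs; the gripper's body (78 mm by 193 mm) begins 47 mm behind the grasp point.
Start: joints at [-22.741, 20.546, 0.682, 0, -70.136, -16.507], TCP at [0.523, -0.427, 0.252] pointing down, gripper open.
Joint ranges: [-176.03, 176.03], [-82.01, 121.73], [-58.28, 71.71], [-173.87, 95.51], [-174.79, -0.11], [-173.66, 173.66]. Speed limits (degrees/s): [136.94, 136.94, 172.46, 180, 180, 180].

### API

Orientations are given as [roll, pitch, yaw] about the fixed x, y, z axes, in that order (R = Rz(yaw) Ry(pitch) Rx(roll)).
In Python, from plant import r gives the robot as it stands.
- The arm moves only by the shell command python3 -m crank 'ROWS' [FORCE]. ROWS is JSON, a list of rows, each a list of 3 entries, a list of its own where there are three numbers: the turn, a rotation vector about the tool's x, y, z in degrees, then the shift along the tool's x, y, z in cm, then the closure, from -1 (fully open) to 1 (shut). In form: [[[wx, wy, wz], [dx, dy, dz], fingers], ...]. A call has 1 to 8 rows; each row shifts and turns the commanded pose from where the row before left it, along the tool's axes as they then stand; what a row does not reach is not made up. A row lasts 1/10 s, in which the tool goes at most 50 mm and 8.59 degrees, less where a joint would pass 70% of its speed; a pose out of reach is approached as far as the arm can. A call with a gripper value outside its range is refused whole. The fingers move at their own pace and stop on an object; FORCE is the grip in N (left out, the last holds). Time passes only in rows, so rows that do not move let the fingers close. It gives the time, the measured TCP pose, the force, the opening and the grip force at its end, in the units of the state.
- r.get_state(): the state, without advancing time (a new reading comes with each control period).
- r.capture(name): name is "scene" or "top" or "wrist"; returns a dict with "color" (384x512x3 uint8, red, green, blue), "range_z" (384x512 float32, m along the optical axis (not along the pixel's ray), 0 where there is no reading), "intrinsics" (3x3 intrinsics, pixels), "world_from_camera" (4x4, takes a point from camera to world coordinates); the wrist camera has in their place "hand_eye" (4x4, takes a point from camera to tool coordinates, whose origin is the TCP and whose axes are the flange's). Camera axes: x right, y down, z forward; pixel columns grow to the right and rows downward; lengths in m; the calibration is good to about 2 mm. A picture is of the moment at which its call begins: read the wrist's pose just before it.
- r.close_job(): hands the job in; it is judged then, once.
The state is a dict: "time_s": time; "joints": joint angles; "qd": joint speeds; "joint_torque": joint torques, N m; "tcp_pos": TCP position; "eef_rot": TCP orientation; "contact_force": force on the tool from outside, world axes, zero at the start; "moment": the same for the moment, N m; "gripper_width": finger opening in m; "gripper_force": force on a finger pad.
Only numpy, scipy, OpenCV 4.12 (cv2) and the standard library are available. Lean on these libraries where they do the work, as an engineer would, in place of code of your own. Each camera call takes 0.05 s, during which the arm holds its last target. There are 200 camera calls.

### The job

Take the red-handled plastic tuning tool from its stand, put its blade into the slotted brass slug of the yellow box and turn the slug clockwise until its red pointer stands in the middle of the green band. Then put the tool back upright in the hole of its stand, and leave the slug of the blue box alone.

Things in the scene. Friction and masses are not known exactly. Their poses are not given: they have to be found in the camera images.
- tool_grip (a point): Centre of the tuning tool's red handle (square bar 22 x 22 mm, 55 mm tall; tool 50-100 g). z: up the tool; x: along the blade's width. Below the handle: red flange 48 mm across, 5 thick, underside 32.5 mm below this point; white shaft 14 mm across; flat blade 20 mm wide, 4 thick, tip 87.5 mm below this point. Starts upright in the stand, flange on its plate.
- stand_hole (a point): Centre of the 30 mm round hole in the top plate of the fixed aluminium stand, at the plate's upper face, 72 mm over the table. Plate 76 x 76 mm, 8 thick, open below: the tool's shaft and blade hang through the hole, its flange rests on the plate.
- yellow_slot (a point): Centre of the slot's floor in the brass slug (36 mm across) on the fixed yellow box (104 x 104 mm, top 46 mm high, floor of the slot 51 mm high). Slot: right across the slug, 10 mm deep, 5.5 wide at the floor, flared to 16 at the mouth. x: along the slot toward the red pointer, turns with the slug; z up. The blade has about 5 degrees of play each way.
- yellow_slug (a joint): Angle of the yellow box's slug, rad: 0 with the pointer at the middle of the green band, growing clockwise seen from above. Starts between -1.15 and -0.65; stops at -1.5 and 0.9. Friction about 0.035 N m; stays where it is left. The green band spans -0.24 to 0.24.
- blue_pointer (a point): Tip of the red pointer of the same kind of slug on the blue box, 28 mm from that slug's axis, level with its slot floor. Not to be tuned. Which box stands left and which right changes.

How it is judged (in metres and radians):
On the way, in this order (a step that is already met when the one before it is completed fails the run):
1. the tool's blade is down in the slot of the yellow box's slug (horizontal distance between tool_grip and yellow_slot below 0.015 m and z of tool_grip in the frame of yellow_slot below 0.0935 m and angle between tool_grip's own z axis and vertical below 0.2 rad), for 0.1 s.
2. with the blade still in the slot, the pointer is turned into the green band (horizontal distance between tool_grip and yellow_slot below 0.02 m and z of tool_grip in the frame of yellow_slot below 0.0955 m and value of joint yellow_slug between -0.24 and 0.24 rad), for 0.1 s.
At the end, for the whole second after the job is handed in: The yellow box's pointer stands in the green band (within 0.24 rad of its middle), and the tool hangs upright (within 0.15 rad) in the stand's hole, its axis within 15 mm of the hole's centre and its flange down on the plate (within 6 mm) (value of joint yellow_slug between -0.24 and 0.24 rad and horizontal distance between tool_grip and stand_hole below 0.015 m and z of tool_grip in the frame of stand_hole between 0.026 and 0.038 m and angle between tool_grip's own z axis and vertical below 0.15 rad); the robot touches nothing.
It fails at once if the slug of the blue box is turned (its pointer tip moves more than 6 mm) (distance of blue_pointer from where it was at the start of the episode above 0.006 m).
It also fails if it takes over 45 s, if anything falls off the work surface, if the arm or the gripper's body presses on something with over 40 N, if the wrist force passes 120 N, or if a joint passes its speed limit or range.

## Working session

There is one attempt and no reset: what is moved stays moved. The work goes in short steps, Python scripts to look and compute and a shell command to move; the robot and the scene stay as the last step left them, time stands still between calls to the robot, and variables do not carry over. Pictures are saved under pics/ and viewed, at most 12 in all, crops included, and the job is handed in when it is done.

```bash
mkdir -p pics; ls; python3 - <<'E'
from plant import r
import cv2,pickle
s=r.get_state();print({k:s[k] for k in('time_s','tcp_pos','eef_rot','gripper_width')})
for n in('scene','top'):
    c=r.capture(n);pickle.dump(c,open(n+'.pkl','wb'));cv2.imwrite(f'pics/{n}0.png',c['color'][:,:,::-1]);print(n,c['intrinsics'].tolist(),c['world_from_camera'].round(3).tolist())
E
```

```text
pics
{'time_s': 0.0, 'tcp_pos': array([ 0.52233732, -0.42678232,  0.25060468]), 'eef_rot': array([ 1.79902404e+02, -8.76519285e-03, -1.29253864e+02]), 'gripper_width': 0.08753569458203375}
scene [[404.9233313254134, 0.0, 260.9030395360298], [0.0, 404.9233313254134, 188.92618214590436], [0.0, 0.0, 1.0]] [[0.622, -0.544, 0.563, 0.051], [-0.783, -0.413, 0.465, -0.394], [-0.021, -0.73, -0.683, 0.695], [0.0, 0.0, 0.0, 1.0]]
top [[421.7650475899743, 0.0, 261.183953858835], [0.0, 421.7650475899743, 183.7043241424289], [0.0, 0.0, 1.0]] [[0.004, -0.997, 0.082, 0.478], [-1.0, -0.002, 0.016, -0.026], [-0.016, -0.082, -0.997, 0.964], [0.0, 0.0, 0.0, 1.0]]
```

View pics/top0.png

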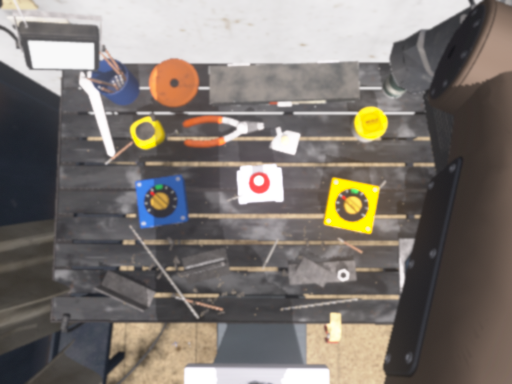

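View pics/scene0.png

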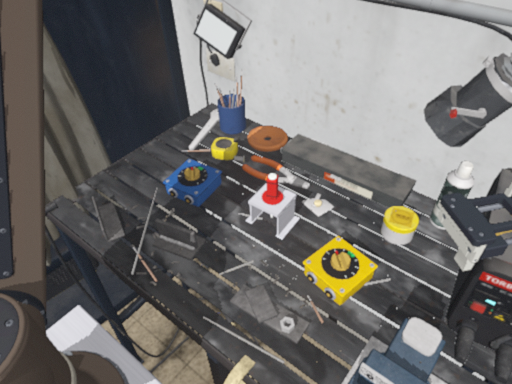

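The top view shows the stand with the red tool at about (260,183), the yellow box at (352,205) and the blue box at (161,201). Next I measure them.

```bash
cat > h.py <<'E'
import numpy as np,cv2
from scipy.spatial.transform import Rotation as R
def cast(uv,z,K,T):
    uv=np.atleast_2d(uv).astype(float)
    d=np.c_[(uv-[K[0,2],K[1,2]])/[K[0,0],K[1,1]],np.ones(len(uv))]@T[:3,:3].T
    return T[:3,3]+d*((z-T[2,3])/d[:,2])[:,None]
def wrist(r,name=None):
    s=r.get_state();c=r.capture('wrist')
    T=np.eye(4);T[:3,:3]=R.from_euler('xyz',s['eef_rot'],degrees=True).as_matrix();T[:3,3]=s['tcp_pos']
    c['T']=T@c['hand_eye']
    if name: cv2.imwrite(f'pics/{name}.png',c['color'][:,:,::-1])
    return c
def mask(c,lo,hi):
    return cv2.inRange(cv2.cvtColor(c['color'],cv2.COLOR_RGB2HSV),lo,hi)
def blob(m,roi=None):
    if roi: 
        q=np.zeros_like(m);x0,y0,x1,y1=roi;q[y0:y1,x0:x1]=m[y0:y1,x0:x1];m=q
    n,l,st,ce=cv2.connectedComponentsWithStats(m);i=1+np.argmax(st[1:,4]);return ce[i],st[i],np.uint8(l==i)*255
E
python3 - <<'E'
import pickle;from h import *
c=pickle.load(open('top.pkl','rb'));K,T=c['intrinsics'],c['world_from_camera']
red=mask(c,(0,150,80),(6,255,255))|mask(c,(172,150,80),(180,255,255))
yel=mask(c,(22,150,120),(32,255,255))
ce,st,m=blob(red,(230,160,290,210));print('tool',ce,st,cast(ce,.08,K,T))
ce,st,m=blob(yel,(315,165,390,240));q=cv2.minAreaRect(cv2.findNonZero(m));print('yellow',q,cast(q[0],.046,K,T),cast(cv2.boxPoints(q),.046,K,T).round(3).tolist())
wh=mask(c,(0,0,190),(180,50,255));ce,st,m=blob(wh,(230,160,290,210));q=cv2.minAreaRect(cv2.findNonZero(m));print('stand',q,cast(q[0],.072,K,T))
p=c['color'][165:245,315:390,::-1];a=cv2.resize(p,None,fx=7,fy=7,interpolation=cv2.INTER_CUBIC);cv2.imwrite('pics/yc.png',a)
E
```

```text
tool [259.38926174 184.57718121] [250 174  19  18 149] [[ 0.5491763  -0.00749034  0.08      ]]
yellow ((351.0990295410156, 205.1248016357422), (49.928001403808594, 48.663482666015625), 11.768289566040039) [[ 0.50768578 -0.20591553  0.046     ]] [[0.467, -0.142, 0.046], [0.571, -0.164, 0.046], [0.549, -0.27, 0.046], [0.446, -0.247, 0.046]]
stand ((258.9076843261719, 182.83843994140625), (38.82901382446289, 47.31592559814453), 86.8201675415039) [[ 0.55352008 -0.00628905  0.072     ]]
```

View pics/yc.png

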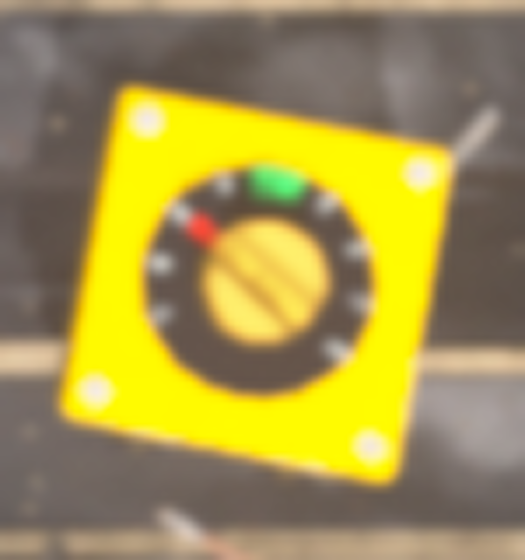

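The pointer stands about 49° left of up (crop: pointer (202,228), slug centre (265,283)), and the green band is at (278,183). So the slug is near -61°. Next I plan the moves and check the wrist camera's position.

```bash
cat >> h.py <<'E'
def go(r,p,yaw):
    "tool-frame shift (cm) to p, and turn about tool z (deg) to yaw with tool straight down, done after the shift"
    s=r.get_state();A=R.from_euler('xyz',s['eef_rot'],degrees=True);B=R.from_euler('xyz',[180,0,yaw],degrees=True)
    print('shift cm',(A.inv().apply(np.array(p)-s['tcp_pos'])*100).round(2),'turn',(A.inv()*B).as_rotvec(degrees=True).round(2),'tcp',s['tcp_pos'].round(4),s['eef_rot'].round(2),'j6',s['joints'][5])
E
python3 - <<'E'
from plant import r;from h import *
c=wrist(r,None);print(c['hand_eye'].round(3).tolist(),c['intrinsics'].tolist())
# camera over yellow
A=R.from_euler('xyz',[180,0,-129.25],degrees=True)
p=np.array([.508,-.206,.28])-A.apply(c['hand_eye'][:3,3])*[1,1,0];print(p)
go(r,p,-129.25)
go(r,[.549,-.007,.25],-102)
E
```

```text
[[-0.001, -0.953, -0.302, 0.083], [1.0, -0.001, -0.0, 0.001], [-0.0, -0.302, 0.953, -0.134], [0.0, 0.0, 0.0, 1.0]] [[287.7299788422617, 0.0, 256.8063405047549], [0.0, 287.7299788422617, 187.2430997043064], [0.0, 0.0, 1.0]]
[ 0.56150383 -0.14205465  0.28      ]
shift cm [-24.52  15.    -2.9 ] turn [ 0.07 -0.01 -0.  ] tcp [ 0.5225 -0.4269  0.2508] [ 1.7993e+02 -1.0000e-02 -1.2925e+02] j6 -16.506639775626372
shift cm [-34.19  24.51   0.11] turn [ 7.000e-02  1.000e-02 -2.725e+01] tcp [ 0.5225 -0.4269  0.2508] [ 1.7993e+02 -1.0000e-02 -1.2925e+02] j6 -16.506639775626372
```

```bash
python3 - <<'E'
from plant import r;from h import *
go(r,[.508,-.206,.25],-129.25)
E
```

```text
shift cm [-16.19  15.1    0.1 ] turn [ 0.07 -0.01 -0.  ] tcp [ 0.5225 -0.4269  0.2508] [ 1.7993e+02 -1.0000e-02 -1.2925e+02] j6 -16.506639775626372
```

```bash
python3 -m crank '[[[0,0,0],[-3,2.8,0],-1],[[0,0,0],[-3.3,3.1,0],-1],[[0,0,0],[-3.3,3.1,0],-1],[[0,0,0],[-3.3,3.1,0],-1],[[0,0,0],[-3.3,3,0],-1],[[0,0,0],[0,0,0],-1],[[0,0,0],[0,0,0],-1]]'
python3 - <<'E'
from plant import r;from h import *
c=wrist(r,'wy');import pickle;pickle.dump(c,open('wy.pkl','wb'))
go(r,[.549,-.007,.25],-102)
E
```

```text
time_s: 0.85
tcp_pos: [0.5084, -0.205, 0.2519]
eef_rot: [-180.0, 0.0, -129.1]
contact_force: [0.4, -0.3, -0.4]
gripper_width: 0.0876
gripper_force: 0.0
shift cm [-17.98   9.42   0.17] turn [-1.000e-02 -0.000e+00 -2.718e+01] tcp [ 0.5084 -0.2059  0.2517] [-179.99    0.   -129.18] j6 -37.61465507999893
```

View pics/wy.png

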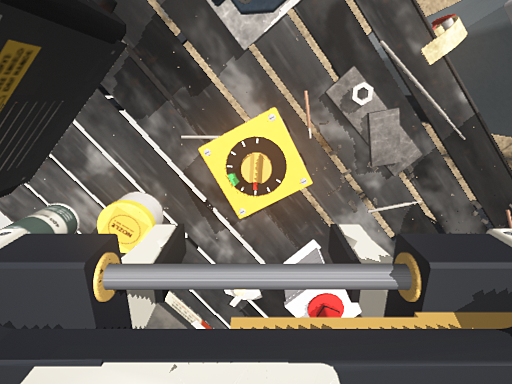

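Wrist view: slug at (256,168), red pointer at (255,188), green band at (232,181), and the stand at the bottom, (325,305). Now I measure precisely.

```bash
python3 - <<'E'
import pickle;from h import *
out={}
for n in('top','wy'):
    c=pickle.load(open(n+'.pkl','rb'));K=c['intrinsics'];T=c.get('T',c.get('world_from_camera'))
    roi=(315,165,390,240) if n=='top' else (195,100,315,225)
    yel=mask(c,(22,200,120),(32,255,255))
    ce,st,m=blob(yel,roi);cn=cv2.convexHull(max(cv2.findContours(m,cv2.RETR_EXTERNAL,cv2.CHAIN_APPROX_NONE)[0],key=cv2.contourArea))[:,0]
    P=cast(cn,.046,K,T)[:,:2].astype(np.float32);q=cv2.minAreaRect(P);print(n,'box',q)
    hole=np.zeros_like(m);cv2.fillPoly(hole,[cn],255);ins=cast(np.c_[np.nonzero(hole)[::-1]],.046,K,T)
    red=mask(c,(0,130,80),(8,255,255))|mask(c,(172,130,80),(180,255,255));red&=hole
    gr=mask(c,(45,100,60),(85,255,255))&hole
    br=mask(c,(12,60,90),(24,200,255))&hole
    ctr=np.array(q[0])
    for nm,mm,z in(('red',red,.051),('green',gr,.047),('brass',br,.061)):
        if mm.any():
            ce,st,k=blob(mm);p=cast(ce,z,K,T)[0,:2];d=p-ctr;print(nm,st[4],ce.round(1),p.round(4),'r',np.hypot(*d).round(4),'ang',np.degrees(np.arctan2(d[1],d[0])).round(1))
c=pickle.load(open('wy.pkl','rb'));cv2.imwrite('pics/s.png',cv2.resize(c['color'][130:205,215:300,::-1],None,fx=7,fy=7,interpolation=cv2.INTER_CUBIC))
E
```

```text
top box ((0.5083296298980713, -0.2059382051229477), (0.10614893585443497, 0.10502131283283234), 78.22772216796875)
red 16 [343.4 197.2] [ 0.5245 -0.1885] r 0.0237 ang 47.2
green 34 [354.  191.1] [ 0.5381 -0.2125] r 0.0305 ang -12.4
brass 554 [352.  206.4] [ 0.5046 -0.2049] r 0.0039 ang 164.1Traceback (most recent call last):
  File "<stdin>", line 7, in <module>
  File "h.py", line 18, in blob
    n,l,st,ce=cv2.connectedComponentsWithStats(m);i=1+np.argmax(st[1:,4]);return ce[i],st[i],np.uint8(l==i)*255
                                                      ~~~~~~~~~^^^^^^^^^^
    return _wrapfunc(a, 'argmax', axis=axis, out=out, **kwds)
    return bound(*args, **kwds)
ValueError: attempt to get argmax of an empty sequence
```

```bash
python3 -m crank '[[[0,0,-7],[-3,1.5,0],-1],[[0,0,0],[-4,2.2,0],-1],[[0,0,0],[-4,2.2,0],-1],[[0,0,0],[-3,2.2,0],-1],[[0,0,0],[-2,1,0],-1],[[0,0,0],[0,0,0],-1],[[0,0,0],[0,0,0],-1]]'
python3 - <<'E'
from plant import r;from h import *
c=wrist(r,'wt');import pickle;pickle.dump(c,open('wt.pkl','wb'))
E
```

```text
time_s: 1.6
tcp_pos: [0.521, -0.0234, 0.2513]
eef_rot: [180.0, -0.0, -122.3]
contact_force: [-0.6, -0.2, 0.2]
gripper_width: 0.0879
gripper_force: 0.0
```

View pics/wt.png

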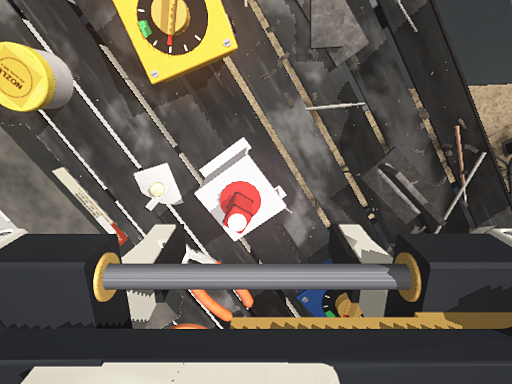

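The tool is in the wrist view: flange about (240,203), handle top about (238,222), plate around it. I measure the flange, the handle top by depth, the plate, and the yellow box again with a wider mask.

```bash
python3 - <<'E'
import pickle;from h import *
def pts(c):
    K=c['intrinsics'];T=c['T'];z=c['range_z'];v,u=np.nonzero(z>0);d=z[v,u]
    p=np.c_[(u-K[0,2])/K[0,0]*d,(v-K[1,2])/K[1,1]*d,d]@T[:3,:3].T+T[:3,3];return p,u,v
c=pickle.load(open('wt.pkl','rb'));K=c['intrinsics'];T=c['T']
p,u,v=pts(c);n=(np.abs(p[:,0]-.549)<.06)&(np.abs(p[:,1]+.007)<.06)
for nm,a,b in(('handle top',.122,.142),('plate',.066,.0745),('flange',.0752,.082)):
    k=n&(p[:,2]>a)&(p[:,2]<b);q=p[k]
    if len(q)>5: print(nm,len(q),q.mean(0).round(4),cv2.minAreaRect(q[:,:2].astype(np.float32)),'uv',u[k].mean(),v[k].mean())
red=mask(c,(0,130,60),(8,255,255))|mask(c,(172,130,60),(180,255,255))
ce,st,m=blob(red,(200,150,290,245));print('red',ce,st)
# yellow in wy
c=pickle.load(open('wy.pkl','rb'));K=c['intrinsics'];T=c['T']
hsv=cv2.cvtColor(c['color'],cv2.COLOR_RGB2HSV);print(hsv[125,270],hsv[168,250],hsv[188,255],hsv[181,232])
yel=mask(c,(20,120,100),(35,255,255));ce,st,m=blob(yel,(195,100,315,225));cn=cv2.findNonZero(m)[:,0]
q=cv2.minAreaRect(cast(cn,.046,K,T)[:,:2].astype(np.float32));print('ybox',q);ctr=np.array(q[0])
for nm,lo,hi,z in(('red',(0,130,80),(8,255,255),.051),('green',(45,100,60),(85,255,255),.047)):
    ce,st,k=blob(mask(c,lo,hi),(215,130,300,205));pp=cast(ce,z,K,T)[0,:2];d=pp-ctr;print(nm,ce,st[4],pp,np.hypot(*d),np.degrees(np.arctan2(d[1],d[0])))
s=cv2.resize(c['color'][130:205,215:300,::-1],None,fx=4.6,fy=4.6,interpolation=cv2.INTER_CUBIC)
c=pickle.load(open('wt.pkl','rb'));t=cv2.resize(c['color'][170:245,200:285,::-1],None,fx=4.6,fy=4.6,interpolation=cv2.INTER_CUBIC)
cv2.imwrite('pics/s.png',np.hstack([s,t]))
E
```

```text
handle top 553 [ 0.5511 -0.0092  0.1333] ((0.5532487034797668, -0.007030908949673176), (0.02256397344172001, 0.022281846031546593), 25.096172332763672) uv 236.8625678119349 218.6889692585895
plate 2557 [ 0.5489 -0.012   0.0729] ((0.5532957911491394, -0.006678320467472076), (0.07640993595123291, 0.0766087993979454), 3.8960282802581787) uv 240.54282362143135 194.0254204145483
flange 683 [ 0.5484 -0.0132  0.0781] ((0.5498811602592468, -0.005620971322059631), (0.05394851043820381, 0.050379619002342224), 8.212213516235352) uv 240.04685212298682 194.78184480234262
red [239.94896194 199.91782007] [ 220  181   41   46 1156]
[ 29 142 255] [ 22 141 242] [  3 184 255] [ 64 120 247]
ybox ((0.5069179534912109, -0.2072601318359375), (0.1044960543513298, 0.10377597063779831), 78.89112854003906)
red [254.79411765 185.76470588] 34 [ 0.52291983 -0.18958011] 0.023846238219264005 47.8523162090335
green [232.91208791 178.63736264] 91 [ 0.53871691 -0.21264305] 0.03225135265129569 -9.607936665649948
```

View pics/s.png

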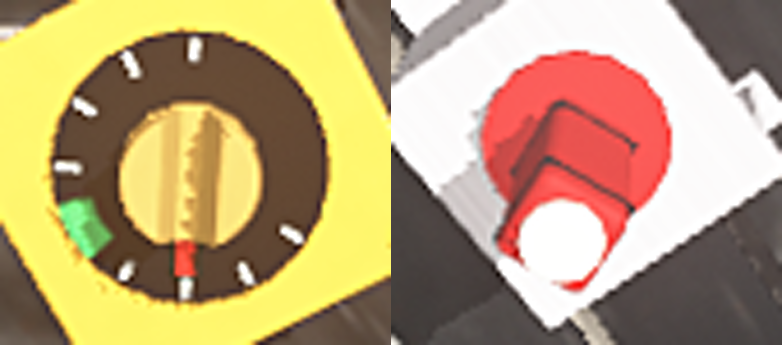

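Handle yaw is 25.1° (mod 90), centred at (0.5532,-0.0070), and the plate centre is (0.5533,-0.0067). The slot is at 47.5°, with green at about -11.5°. I'll grasp at yaw -64.9.

```bash
python3 - <<'E'
from plant import r;from h import *
go(r,[.5532,-.007,.22],-64.9)
E
```

```text
shift cm [-3.15 -1.84  3.12] turn [ 4.00e-02 -2.00e-02 -5.74e+01] tcp [ 0.5209 -0.0238  0.2512] [ 1.7998e+02 -4.0000e-02 -1.2230e+02] j6 -51.27780432656314
```

```bash
python3 -m crank '[[[0,0,0],[-3.15,-1.84,2],-1],[[0,0,-8.2],[0,0,0],-1],[[0,0,-8.2],[0,0,0],-1],[[0,0,-8.2],[0,0,0],-1],[[0,0,-8.2],[0,0,0],-1],[[0,0,-8.2],[0,0,0],-1],[[0,0,-8.2],[0,0,0],-1],[[0,0,-8.2],[0,0,0],-1]]'
python3 -m crank '[[[0,0,0],[0,0,0],-1],[[0,0,0],[0,0,0],-1]]'
python3 - <<'E'
from plant import r;from h import *
go(r,[.5532,-.007,.113],-64.9)
c=r.capture('wrist')
E
```

```text
time_s: 2.45
tcp_pos: [0.5532, -0.0077, 0.2313]
eef_rot: [180.0, 0.0, -64.6]
contact_force: [-0.1, 0.8, -0.9]
gripper_width: 0.0878
gripper_force: 0.0
time_s: 2.65
tcp_pos: [0.5531, -0.0071, 0.2314]
eef_rot: [180.0, 0.0, -65.2]
contact_force: [0.7, -0.1, -0.2]
gripper_width: 0.0878
gripper_force: 0.0
shift cm [-1.000e-02 -2.000e-02  1.184e+01] turn [ 0.02  0.   -0.29] tcp [ 0.5531 -0.0071  0.2314] [179.98   0.   -65.19] j6 5.263526841491655
```

```bash
python3 -m crank '[[[0,0,0],[0,0,3.5],-1],[[0,0,0],[0,0,3.5],-1],[[0,0,0],[0,0,3],-1],[[0,0,0],[0,0,1.8],-1],[[0,0,0],[0,0,0],-1],[[0,0,0],[0,0,0],0.6],[[0,0,0],[0,0,0],1],[[0,0,0],[0,0,0],1]]' 25
python3 -m crank '[[[0,0,0],[0,0,0],1],[[0,0,0],[0,0,0],1],[[0,0,0],[0,0,0],1],[[0,0,0],[0,0,0],1],[[0,0,0],[0,0,0],1]]' 25
```

```text
time_s: 3.5
tcp_pos: [0.5539, -0.0058, 0.1149]
eef_rot: [-179.9, -0.0, -64.9]
contact_force: [-0.0, -0.3, 0.2]
gripper_width: 0.0687
gripper_force: 0.0
time_s: 4.0
tcp_pos: [0.5531, -0.006, 0.1136]
eef_rot: [-180.0, -0.0, -64.8]
contact_force: [-1.1, 0.5, -0.4]
gripper_width: 0.0292
gripper_force: 0.0
```

```bash
python3 -m crank '[[[0,0,0],[0,0,0],1],[[0,0,0],[0,0,0],1],[[0,0,0],[0,0,0],1],[[0,0,0],[0,0,0],1]]' 25
python3 -m crank '[[[0,0,0],[0,0,-1],1],[[0,0,0],[0,0,-2.5],1],[[0,0,0],[0,0,-3],1],[[0,0,0],[0,0,-3],1],[[0,0,0],[0,0,-0.5],1],[[0,0,0],[0,0,0],1],[[0,0,0],[0,0,0],1]]' 25
python3 - <<'E'
from plant import r;from h import *
import pickle
c=r.capture('scene');pickle.dump(c,open('sl.pkl','wb'))
K=c['intrinsics'];T=c['world_from_camera']
x=np.linalg.inv(T)@[.553,-.007,.16,1];uv=K@x[:3];uv=(uv[:2]/uv[2]).astype(int);print(uv)
u,v=uv;cv2.imwrite('pics/sl.png',cv2.resize(c['color'][max(v-50,0):v+50,u-50:u+50,::-1],None,fx=5,fy=5,interpolation=cv2.INTER_CUBIC))
E
```

```text
time_s: 4.4
tcp_pos: [0.5531, -0.006, 0.1135]
eef_rot: [180.0, 0.0, -64.8]
contact_force: [0.7, -0.5, -0.3]
gripper_width: 0.0218
gripper_force: 25.0
time_s: 5.1
tcp_pos: [0.5525, -0.0061, 0.213]
eef_rot: [180.0, 0.0, -64.9]
contact_force: [-0.2, -0.5, -1.4]
gripper_width: 0.0219
gripper_force: 25.0
[270 167]
```

View pics/sl.png

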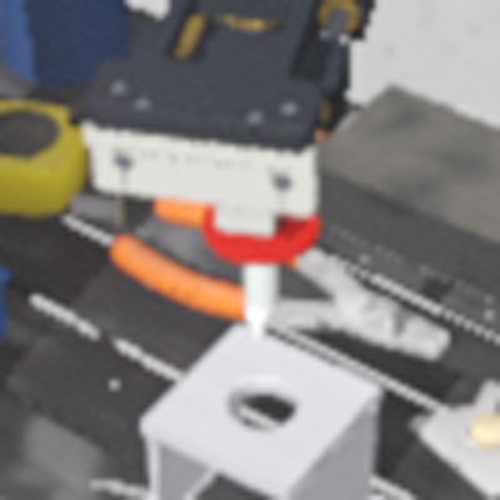

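Scene crop: the tool is lifted clear of the hole at (265,405). The blade at (258,325) looks narrow, tapering below the shaft. The camera looks along about 40°, so the blade lies along 25° (tool yaw + 90°). Insertion yaw is therefore about -42.5.

```bash
python3 - <<'E'
from plant import r;from h import *
go(r,[.5073,-.2069,.213],-42.5)
E
```

```text
shift cm [16.26 12.61 -0.03] turn [  0.09   0.05 -22.36] tcp [ 0.5523 -0.0062  0.2126] [ 1.7991e+02  3.0000e-02 -6.4860e+01] j6 5.486096245454903
```

```bash
python3 -m crank '[[[0,0,0],[2,1.56,0],1],[[0,0,0],[3.5,2.7,0],1],[[0,0,0],[3.76,2.95,0],1],[[0,0,0],[3.5,2.7,0],1],[[0,0,0],[2.5,1.9,0],1],[[0,0,0],[1,0.8,0],1],[[0,0,-7.4],[0,0,0],1],[[0,0,-7.5],[0,0,0],1]]'
python3 -m crank '[[[0,0,-7.5],[0,0,0],1],[[0,0,0],[0,0,2],1],[[0,0,0],[0,0,1],1],[[0,0,0],[0,0,0],1],[[0,0,0],[0,0,0],1],[[0,0,0],[0,0,0],1]]'
python3 - <<'E'
from plant import r;from h import *
import pickle
go(r,[.5073,-.2069,.1475],-42.5)
c=wrist(r);pickle.dump(c,open('wi.pkl','wb'))
d=r.capture('scene');K=d['intrinsics'];T=d['world_from_camera']
x=np.linalg.inv(T)@[.507,-.207,.08,1];uv=K@x[:3];u,v=(uv[:2]/uv[2]).astype(int)
e=cv2.resize(d['color'][v-40:v+40,u-45:u+45,::-1],None,fx=5,fy=5,interpolation=cv2.INTER_CUBIC)
cv2.imwrite('pics/wi.png',np.hstack([e,cv2.resize(c['color'][:,:,::-1],None,fx=.65,fy=400/384)]) )
E
```

```text
time_s: 5.95
tcp_pos: [0.5075, -0.2071, 0.2124]
eef_rot: [179.9, 0.1, -49.7]
contact_force: [-0.2, 0.6, -0.9]
gripper_width: 0.0216
gripper_force: 25.0
time_s: 6.55
tcp_pos: [0.5085, -0.2068, 0.1841]
eef_rot: [-180.0, -0.0, -42.4]
contact_force: [-0.9, -0.8, -0.3]
gripper_width: 0.022
gripper_force: 25.0
shift cm [-0.08  0.09  3.66] turn [-0.01 -0.04  0.06] tcp [ 0.5085 -0.2068  0.1841] [-1.7999e+02 -4.0000e-02 -4.2440e+01] j6 49.220882171978054
```

View pics/wi.png

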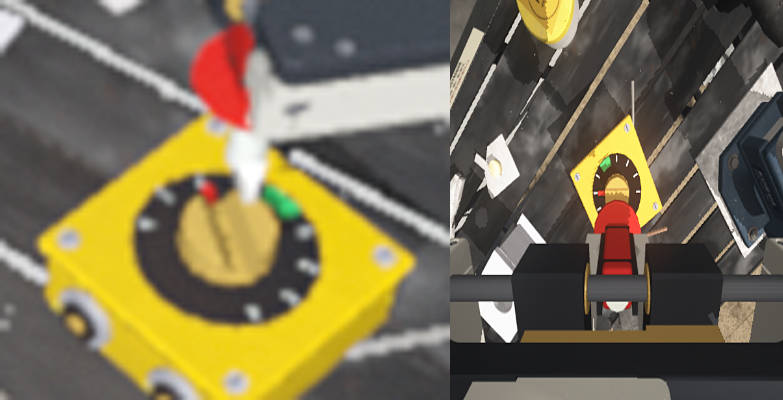

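The blade hangs over the slug (crop (248,190); slug centre (230,238), lower in height), edge-on and aligned with the slot. I lower it in steps.

```bash
python3 -m crank '[[[0,0,0],[-0.04,0.04,1.5],1],[[0,0,0],[0,0,0.8],1],[[0,0,0],[0,0,0.4],1],[[0,0,0],[0,0,0.3],1],[[0,0,0],[0,0,0],1]]'
python3 -m crank '[[[0,0,0],[0,0,0.2],1],[[0,0,0],[0,0,0.2],1],[[0,0,0],[0,0,0],1],[[0,0,0],[0,0,0],1]]'
```

```text
time_s: 7.15
tcp_pos: [0.5075, -0.2069, 0.1534]
eef_rot: [180.0, 0.0, -42.5]
contact_force: [0.5, -0.5, -0.6]
gripper_width: 0.0225
gripper_force: 25.0
time_s: 7.55
tcp_pos: [0.5075, -0.2068, 0.1496]
eef_rot: [-180.0, -0.0, -42.4]
contact_force: [-0.2, 0.5, -0.6]
gripper_width: 0.0217
gripper_force: 25.0
```

The blade is in, 2 mm above the floor, with no contact force. I turn clockwise.

```bash
python3 -m crank '[[[0,0,0],[0,0,0],1],[[0,0,4],[0,0,0],1],[[0,0,6],[0,0,0],1],[[0,0,6],[0,0,0],1],[[0,0,6],[0,0,0],1],[[0,0,6],[0,0,0],1],[[0,0,6],[0,0,0],1],[[0,0,0],[0,0,0],1]]'
python3 - <<'E'
from plant import r;from h import *
s=r.get_state();print(s['contact_force'],s['moment'])
E
python3 -m crank '[[[0,0,6],[0,0,0],1],[[0,0,6],[0,0,0],1],[[0,0,6],[0,0,0],1],[[0,0,5],[0,0,0],1],[[0,0,4],[0,0,0],1],[[0,0,0],[0,0,0],1],[[0,0,0],[0,0,0],1]]'
python3 - <<'E'
from plant import r;from h import *
import pickle
s=r.get_state();print(s['contact_force'],s['moment'],s['tcp_pos'],s['eef_rot'])
for n in('top','scene','wrist'):
    c=wrist(r) if n=='wrist' else r.capture(n);pickle.dump(c,open('z'+n+'.pkl','wb'));K=c['intrinsics'];T=c.get('T',c.get('world_from_camera'))
    x=np.linalg.inv(T)@[.5073,-.2069,.051,1];uv=K@x[:3];u,v=(uv[:2]/uv[2]).astype(int)
    m=mask(c,(0,130,80),(8,255,255))|mask(c,(174,130,80),(180,255,255));g=mask(c,(45,90,60),(85,255,255))
    roi=(u-60,max(v-60,0),u+60,v+60)
    for nm,k,z in(('red',m,.051),('green',g,.047)):
        q=np.zeros_like(k);q[roi[1]:roi[3],roi[0]:roi[2]]=k[roi[1]:roi[3],roi[0]:roi[2]]
        nn,l,st,ce=cv2.connectedComponentsWithStats(q)
        for i in range(1,nn):
            p=cast(ce[i],z,K,T)[0,:2]-[.5073,-.2069]
            if st[i,4]>3 and np.hypot(*p)<.045:print(n,nm,st[i,4],np.hypot(*p).round(4),np.degrees(np.arctan2(p[1],p[0])).round(1))
    if n=='scene':cv2.imwrite('pics/zs.png',cv2.resize(c['color'][v-45:v+45,u-50:u+50,::-1],None,fx=5,fy=5,interpolation=cv2.INTER_CUBIC))
E
```

```text
time_s: 8.35
tcp_pos: [0.5075, -0.2065, 0.1497]
eef_rot: [-180.0, 0.0, -76.5]
contact_force: [-0.6, 2.3, 0.6]
gripper_width: 0.0216
gripper_force: 25.0
[-0.60564563  2.33464895  0.62201758] [0.97759463 0.24841517 0.07942641]
time_s: 9.05
tcp_pos: [0.5077, -0.2064, 0.1496]
eef_rot: [-180.0, 0.0, -103.2]
contact_force: [0.1, 5.0, 0.7]
gripper_width: 0.0218
gripper_force: 25.0
[0.13239314 5.00059819 0.69756301] [ 2.05553509 -0.04776345  0.08324665] [ 0.50765818 -0.20639547  0.14959205] [-1.79983328e+02  3.80871676e-02 -1.03228437e+02]
scene green 22 0.0373 -14.2
wrist red 4 0.0193 -146.7
wrist red 13 0.0194 -175.3
wrist red 5 0.0321 -27.5
wrist red 2817 0.0211 79.4
wrist red 32 0.0282 162.2
wrist green 173 0.032 -10.0
```

View pics/zs.png

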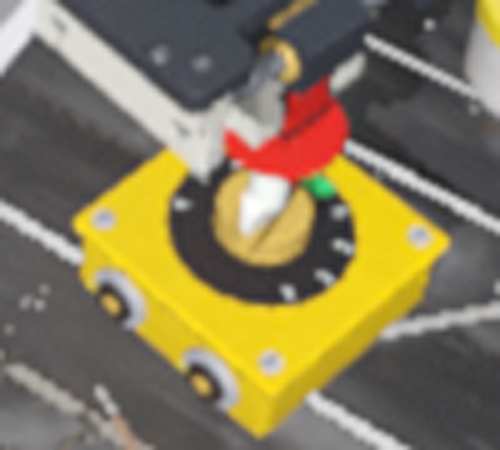

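The slot now points at the green band (crop: slot (250,245) to (290,205), green (320,185)), but the flange hides the pointer. I lift the tool and check.

```bash
python3 -m crank '[[[0,0,0],[0,0,-0.6],1],[[0,0,0],[0,0,-1.2],1],[[0,0,0],[0,0,-2.5],1],[[0,0,0],[0,0,-2.2],1],[[0,0,0],[0,0,0],1],[[0,0,0],[0,0,0],1]]'
python3 - <<'E'
from plant import r;from h import *
import pickle
go(r,[.5533,-.0067,.213],-64.9)
for n in('top','scene','wrist'):
    c=wrist(r) if n=='wrist' else r.capture(n);K=c['intrinsics'];T=c.get('T',c.get('world_from_camera'))
    x=np.linalg.inv(T)@[.5073,-.2069,.051,1];uv=K@x[:3];u,v=(uv[:2]/uv[2]).astype(int)
    m=mask(c,(0,130,80),(8,255,255))|mask(c,(174,130,80),(180,255,255));g=mask(c,(45,90,60),(85,255,255))
    for nm,k,z in(('red',m,.051),('green',g,.047)):
        nn,l,st,ce=cv2.connectedComponentsWithStats(k)
        for i in range(1,nn):
            p=cast(ce[i],z,K,T)[0,:2]-[.5073,-.2069]
            if st[i,4]>3 and np.hypot(*p)<.045:print(n,nm,st[i,4],np.hypot(*p).round(4),np.degrees(np.arctan2(p[1],p[0])).round(1))
    if n=='scene':cv2.imwrite('pics/zl.png',cv2.resize(c['color'][v-45:v+45,u-50:u+50,::-1],None,fx=5,fy=5,interpolation=cv2.INTER_CUBIC))
E
```

```text
time_s: 9.8
tcp_pos: [0.5076, -0.2072, 0.2157]
eef_rot: [-179.9, 0.0, -103.4]
contact_force: [-0.6, 0.1, -0.6]
gripper_width: 0.0224
gripper_force: 25.0
shift cm [-20.56   0.22   0.27] turn [-1.000e-01 -3.000e-02 -3.854e+01] tcp [ 0.5076 -0.2072  0.2157] [-179.89    0.   -103.44] j6 -11.744142933805533
scene red 10 0.0291 3.7
scene green 31 0.0376 -10.5
wrist red 4 0.0315 -27.9
wrist red 47 0.0236 3.3
wrist green 111 0.032 -10.0
```

View pics/zl.png

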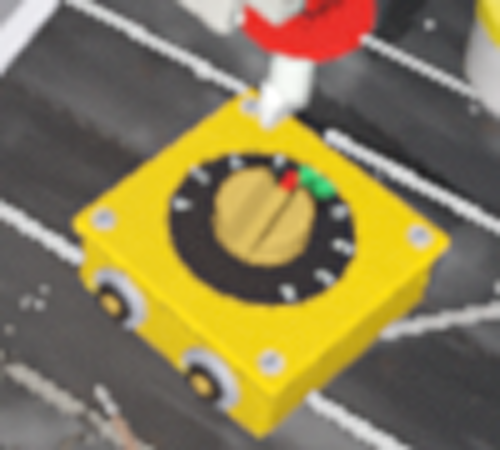

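The pointer is now at 3.3° and the green middle at about -11°, so it is about 14° short because the blade had more play that high in the flare. I reinsert it deeper and turn further.

```bash
python3 -m crank '[[[0,0,-8],[0,0,0],1],[[0,0,-8],[0,0,1],1],[[0,0,0],[0,0,2.5],1],[[0,0,0],[0,0,1.5],1],[[0,0,0],[0,0,1],1],[[0,0,0],[0,0,0.4],1],[[0,0,0],[0,0,0.2],1],[[0,0,0],[0,0,0],1]]'
python3 -m crank '[[[0,0,0],[0,0,0.1],1],[[0,0,0],[0,0,0],1]]'
```

```text
time_s: 10.75
tcp_pos: [0.5078, -0.2069, 0.1488]
eef_rot: [-180.0, -0.0, -87.4]
contact_force: [0.8, -0.3, -1.2]
gripper_width: 0.0216
gripper_force: 25.0
time_s: 10.95
tcp_pos: [0.5077, -0.2068, 0.148]
eef_rot: [-179.9, -0.0, -87.4]
contact_force: [-0.2, -0.1, -0.1]
gripper_width: 0.0219
gripper_force: 25.0
```

```bash
python3 -m crank '[[[0,0,0],[0,0,0.1],1],[[0,0,0],[0,0,0],1]]'
python3 -m crank '[[[0,0,4],[0,0,0],1],[[0,0,5],[0,0,0],1],[[0,0,5],[0,0,0],1],[[0,0,5],[0,0,0],1],[[0,0,3],[0,0,0],1],[[0,0,0],[0,0,0],1],[[0,0,0],[0,0,0],1],[[0,0,0],[0,0,0],1]]'
cat > chk.py <<'E'
from plant import r;from h import *
s=r.get_state();print(s['tcp_pos'],s['eef_rot'],s['contact_force'])
for n in('top','scene','wrist'):
    c=wrist(r) if n=='wrist' else r.capture(n);K=c['intrinsics'];T=c.get('T',c.get('world_from_camera'))
    m=mask(c,(0,130,80),(8,255,255))|mask(c,(174,130,80),(180,255,255));g=mask(c,(45,90,60),(85,255,255))
    for nm,k,z in(('red',m,.051),('green',g,.047)):
        nn,l,st,ce=cv2.connectedComponentsWithStats(k)
        for i in range(1,nn):
            p=cast(ce[i],z,K,T)[0,:2]-[.5073,-.2069]
            if st[i,4]>3 and np.hypot(*p)<.045:print(n,nm,st[i,4],np.hypot(*p).round(4),np.degrees(np.arctan2(p[1],p[0])).round(1))
E
python3 chk.py
```

```text
time_s: 11.15
tcp_pos: [0.5078, -0.2069, 0.1474]
eef_rot: [-179.9, -0.0, -87.4]
contact_force: [-1.4, 1.1, 4.8]
gripper_width: 0.0219
gripper_force: 25.0
time_s: 11.95
tcp_pos: [0.5083, -0.2064, 0.1474]
eef_rot: [-179.9, 0.1, -109.3]
contact_force: [-0.1, 4.8, 6.0]
gripper_width: 0.0219
gripper_force: 25.0
[ 0.50825789 -0.20644109  0.14744173] [-1.79898368e+02  5.51502393e-02 -1.09342804e+02] [-0.08984115  4.80531652  6.04610037]
scene green 16 0.0379 -16.2
wrist red 4 0.0332 -27.5
wrist red 2851 0.0204 71.1
wrist green 155 0.0323 -9.5
```

The blade touched the floor (5 N) and has turned to the new angle. I lift and check again.

```bash
python3 -m crank '[[[0,0,0],[0,0,-0.6],1],[[0,0,0],[0,0,-1.2],1],[[0,0,0],[0,0,-2.5],1],[[0,0,0],[0,0,-2.4],1],[[0,0,0],[0,0,0],1],[[0,0,0],[0,0,0],1]]'
python3 chk.py
```

```text
time_s: 12.7
tcp_pos: [0.5076, -0.2069, 0.2146]
eef_rot: [-179.9, 0.0, -109.4]
contact_force: [-0.7, 0.1, -1.1]
gripper_width: 0.0215
gripper_force: 25.0
[ 0.50764785 -0.20694202  0.21462031] [-1.79907291e+02  2.86118487e-02 -1.09436550e+02] [-0.68109288  0.12190475 -1.11906979]
scene red 7 0.0282 -9.0
scene green 29 0.0378 -9.6
wrist red 41 0.0229 -11.1
wrist red 7 0.0296 3.9
wrist green 102 0.0322 -9.4
```

The pointer is at -11° in the middle of the green band (about -11°). Now I return the tool.

```bash
python3 - <<'E'
from plant import r;from h import *
go(r,[.5532,-.0064,.213],-64.9)
E
```

```text
shift cm [-2.044e+01  2.310e+00 -1.000e-02] turn [ 8.000e-02  2.000e-02 -4.455e+01] tcp [ 0.5069 -0.2068  0.2129] [ 1.7992e+02 -1.0000e-02 -1.0945e+02] j6 -17.748577812358338
```

```bash
python3 -m crank '[[[0,0,0],[-2.2,0.3,0],1],[[0,0,0],[-3.6,0.4,0],1],[[0,0,0],[-4.4,0.5,0],1],[[0,0,0],[-4.4,0.5,0],1],[[0,0,0],[-3.6,0.4,0],1],[[0,0,0],[-2.2,0.2,0],1],[[0,0,-7.4],[0,0,0],1],[[0,0,-7.4],[0,0,0],1]]'
python3 -m crank '[[[0,0,-7.4],[0,0,0],1],[[0,0,-7.4],[0,0,0],1],[[0,0,-7.4],[0,0,0],1],[[0,0,-7.4],[0,0,0],1],[[0,0,0],[0,0,0],1],[[0,0,0],[0,0,0],1],[[0,0,0],[0,0,0],1]]'
python3 - <<'E'
from plant import r;from h import *
go(r,[.5532,-.0064,.1135],-64.9)
E
```

```text
time_s: 13.65
tcp_pos: [0.5534, -0.0059, 0.2125]
eef_rot: [179.9, -0.0, -94.3]
contact_force: [-0.5, 0.3, -0.4]
gripper_width: 0.022
gripper_force: 25.0
time_s: 14.35
tcp_pos: [0.5536, -0.0069, 0.2132]
eef_rot: [180.0, 0.0, -65.2]
contact_force: [-0.3, 0.8, -0.7]
gripper_width: 0.0219
gripper_force: 25.0
shift cm [-0.06  0.01  9.97] turn [ 0.04  0.01 -0.32] tcp [ 0.5536 -0.0069  0.2132] [ 1.7996e+02  1.0000e-02 -6.5220e+01] j6 5.226318746321222
```

```bash
python3 -m crank '[[[0,0,0],[0,0,2.5],1],[[0,0,0],[0,0,2.5],1],[[0,0,0],[0,0,2.5],1],[[0,0,0],[0,0,1.3],1],[[0,0,0],[0,0,0.7],1],[[0,0,0],[0,0,0.3],1],[[0,0,0],[0,0,0],1],[[0,0,0],[0,0,0],1]]'
```

```text
time_s: 15.15
tcp_pos: [0.5544, -0.0066, 0.1165]
eef_rot: [-179.9, -0.0, -65.0]
contact_force: [-0.4, -0.5, -0.5]
gripper_width: 0.0217
gripper_force: 25.0
```

```bash
python3 -m crank '[[[0,0,0],[0,0,0.15],1],[[0,0,0],[0,0,0],1],[[0,0,0],[0,0,0],1]]'
python3 -m crank '[[[0,0,0],[0,0,0.05],1],[[0,0,0],[0,0,0],1],[[0,0,0],[0,0,0],1]]'
```

```text
time_s: 15.45
tcp_pos: [0.5538, -0.0068, 0.1144]
eef_rot: [-180.0, -0.0, -65.0]
contact_force: [0.5, 0.2, -1.0]
gripper_width: 0.0221
gripper_force: 25.0
time_s: 15.75
tcp_pos: [0.5538, -0.0068, 0.1136]
eef_rot: [-180.0, -0.0, -65.0]
contact_force: [-0.8, 0.2, 0.7]
gripper_width: 0.022
gripper_force: 25.0
```

Now at grasp height with the flange on the plate, I open and back off.

```bash
python3 -m crank '[[[0,0,0],[0,0,0],0.2],[[0,0,0],[0,0,0],-0.5],[[0,0,0],[0,0,0],-1],[[0,0,0],[0,0,0],-1],[[0,0,0],[0,0,0],-1],[[0,0,0],[0,0,0],-1],[[0,0,0],[0,0,0],-1],[[0,0,0],[0,0,0],-1]]'
python3 -m crank '[[[0,0,0],[0,0,-2],-1],[[0,0,0],[0,0,-3.5],-1],[[0,0,0],[0,0,-3.5],-1],[[0,0,0],[0,0,-3],-1],[[0,0,0],[3,0,-1],-1],[[0,0,0],[1,0,0],-1],[[0,0,0],[0,0,0],-1],[[0,0,0],[0,0,0],-1]]'
python3 chk.py
python3 - <<'E'
from plant import r;from h import *
c=wrist(r,'end');K=c['intrinsics'];T=c['T'];z=c['range_z'];v,u=np.nonzero(z>0);d=z[v,u]
p=np.c_[(u-K[0,2])/K[0,0]*d,(v-K[1,2])/K[1,1]*d,d]@T[:3,:3].T+T[:3,3]
n=(np.abs(p[:,0]-.553)<.06)&(np.abs(p[:,1]+.007)<.06)
for a,b in((.122,.145),(.066,.0745)):
    q=p[n&(p[:,2]>a)&(p[:,2]<b)];print(len(q),np.median(q[:,2]),cv2.minAreaRect(q[:,:2].astype(np.float32)))
E
```

```text
time_s: 16.55
tcp_pos: [0.5537, -0.0068, 0.1136]
eef_rot: [180.0, 0.0, -65.0]
contact_force: [0.2, 0.5, 0.2]
gripper_width: 0.0803
gripper_force: 0.0
time_s: 17.35
tcp_pos: [0.5699, -0.0432, 0.2424]
eef_rot: [179.9, 0.0, -65.1]
contact_force: [0.1, 0.1, 0.3]
gripper_width: 0.0879
gripper_force: 0.0
[ 0.5699076  -0.04317185  0.24244249] [ 1.79901064e+02  4.20595164e-02 -6.51074902e+01] [0.05938058 0.08211747 0.34524912]
top red 9 0.0232 -9.6
top green 28 0.032 -9.0
scene red 7 0.0282 -9.0
scene green 29 0.0378 -9.6
wrist red 55 0.0226 -11.8
wrist green 148 0.031 -11.9
570 0.1336623497380675 ((0.5531063675880432, -0.007465425878763199), (0.021208476275205612, 0.023667199537158012), 24.90003776550293)
2569 0.07318385949983486 ((0.552856981754303, -0.006284169852733612), (0.0764385536313057, 0.07696570456027985), 3.7834184169769287)
```

View pics/end.png

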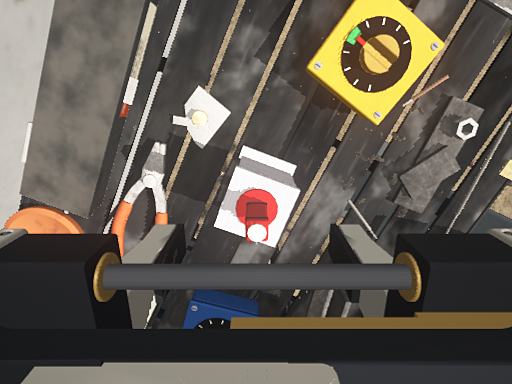

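The tool stands upright in the stand at (256,215), and the pointer is on the green band at (357,38).

```bash
python3 -c "
from plant import r
print(r.close_job())"
```

```text
the job is handed in; nothing more can be done
None
```

I turned the yellow slug to the middle of its green band, put the tool back upright in its stand without touching the blue box, and handed the job in at about 17.5 s; no verdict came back.

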